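# Stack a pocket speaker in the sloping assembly nest

## Robot

A 6-joint arm with a two-finger parallel gripper is mounted at the origin on the work surface. World frame = base frame: x ahead of the robot, y to its left, z up, the work surface at z = 0. Lengths are in m, angles in rad, forces in N, time in s.
With the tool pointing down it reaches from about 0.3 to 0.875 m from the base axis. Payload 6.4 kg.
Tool frame: the origin (TCP) lies on the centre line of the jaws, within the pads' length; the fingertips stand 8 mm ahead of it and the grasp point (between the pads) lies 11 mm behind it; z points along the fingers, y is the line along which they close (so a half turn about z gives the same grasp; the last joint's range is limited). The gripper opens to 85 mm and grips with 20 to 120 N. Pads are 22 mm wide; open, the fingers measure 114 mm over their backs; the gripper's body (76 mm by 85 mm) begins 54 mm behind the grasp point. The pads swing forward as they close: fully open they stand 13 mm farther back than shut.
Start: joints at [-1.316, 0.181, 1.607, -0, 1.354, -0.206], TCP at [0.256, -0.515, 0.239] pointing down, gripper open.
Joint ranges: [-2.99, 2.99], [-0.89, 2.07], [0.3, 2.58], [-1.14, 4.28], [0, 2.63], [-3.12, 3.12]. Speed limits (rad/s): [2.57, 2.57, 3.01, 3.14, 3.14, 3.14].

## Interface

Orientations are given as a unit quaternion [w, x, y, z].
In Python, from bench import ctrl gives the robot as it stands.
- The arm moves only by the shell command python3 -m handwheel 'ROWS' [OPENING]. ROWS is JSON, a list that holds one entry, the list of rows, each a list of 4 numbers: the shift along the tool's x, y, z each as a share of 20 cm, from -1 to 1, then the turn about the tool's z as a share of 1.5 rad, from -1 to 1. In form: [[[x, y, z, twist], ...]]. A call has 1 to 10 rows; each row is the pose to reach, as a shift and turn from the pose commanded when the call began, along the tool's axes at that moment; what a row does not reach only later rows make up. A row lasts 1/8 s, in which the tool goes at most 62.5 mm and 10.7 degrees, less where a joint would pass 70% of its speed; a pose out of reach is approached as far as the arm can. A call with a number of a shift or a turn outside -1 to 1 is refused whole. A call with a gripper value outside its range is refused whole. OPENING is the finger opening in mm, from 0 to 85.4, set as the call begins (- or left out, the last holds). The fingers move at their own pace and stop on an object; the grip force is fixed at half the most. Time passes only in rows, so rows that repeat a pose let the fingers close. It gives the time, the measured TCP pose, the force, the opening and the grip force at its end, in the units of the state.
- ctrl.get_obs(): the state, without advancing time (a new reading comes with each control period).
- ctrl.camera(name): name is "scene" or "top" or "wrist"; returns a dict with "color" (480x640x3 uint8, red, green, blue), "range_z" (480x640 float32, m along the optical axis (not along the pixel's ray), 0 where there is no reading), "K" (3x3 intrinsics, pixels), "distortion" ([k1, k2, p1, p2, k3] as OpenCV has them; the pictures are not rectified), "pose" (4x4, takes a point from camera to world coordinates); the wrist camera has in their place "T_tool_cam" (4x4, takes a point from camera to tool coordinates, whose origin is the TCP and whose axes are the flange's). Camera axes: x right, y down, z forward; pixel columns grow to the right and rows downward; lengths in m; the calibration is good to about 2 mm. A picture is of the moment at which its call begins: read the wrist's pose just before it.
- ctrl.hand_in(): hands the job in; it is judged then, once.
The state is a dict: "time_s": time; "q": joint angles; "dq": joint speeds; "joint_efforts": joint torques, N m; "eef_pos": TCP position; "eef_rot": TCP orientation; "wrist_force": force on the tool from outside, world axes, zero at the start; "torque": the same for the moment, N m; "opening": opening from 0.0 (shut) to 1.0 (fully open); "grasp_force": force on a finger pad.
Only numpy, scipy, OpenCV 4.12 (cv2) and the standard library are available. Lean on these libraries where they do the work, as an engineer would, in place of code of your own. Each camera call takes 0.05 s, during which the arm holds its last target. There are 200 camera calls.

## Task

Assemble the pocket speaker in the sloping nest: first the open metal shell with its hollow side up, then the black spacer frame on it, then the speaker plate on top with its grille up, each sitting squarely and fully home between the nest's corner guides. Lower each part in gently rather than dropping it, let go of everything, and leave the other things on the bench where they lie.

Things in the scene. Friction and masses are not known exactly. Their poses are not given: they have to be found in the camera images.
- nest: Aluminium nest plate 104 x 92 mm on a fixed stand, sloping 30 degrees down towards its front (robot's side), with a dark grey pocket. Origin: centre of the pocket floor, 53 mm above the table. z: square out of the floor, 30 degrees from vertical, leaning to the front; x: up the slope, along the pocket's long side; y: level, across it. Pocket 73 mm (x) by 49 mm (y): 1.5 mm play each side of a part.
- nest_mouth (a point): Centre of the pocket's mouth, 38 mm out from its floor along nest z. Four L-shaped corner guides, walls 6 mm thick, rise straight to 31 mm and flare outwards 4.5 mm to 38 mm. The long sides are open between x = -26 and +26 mm: fingers holding a part across its 46 mm width pass down there. Floor: a raised pad 36 mm wide, 10 mm above the nest plate.
- shell: Aluminium speaker shell, an open-topped rectangular tray 70 (x) x 46 (y) x 18 mm high with 3 mm walls and a small circuit board inside. Origin: centre of its underside, z up. About 90 g. Lies hollow side up on the mat (mat top 3 mm above the table). Seated, its origin is at the pocket floor. All three parts have the same outline and may be turned half round about z.
- frame: Black plastic spacer frame, an open rectangular ring 70 (x) x 46 (y) x 9 mm high with bars 8 mm wide. Origin: centre of its underside, z up. About 40 g. Lies flat on the mat. Seated on the shell its underside is 18 mm above the pocket floor.
- plate: Steel speaker plate 70 (x) x 46 (y) x 8 mm with a round perforated grille, 36 mm across and under 1 mm high, in the middle of its top. Origin: centre of its underside, z up. About 110 g. Lies grille up on the mat. Seated on the frame its underside is 27 mm above the pocket floor.
- driver: Screwdriver with orange handle, 150 mm, lying on the mat. Bystander; origin under its middle.
- cell: Yellow battery pack 50 x 20 x 9 mm lying flat. Bystander; origin centre of underside.
- tape: Roll of amber tape, 52 mm across, 18 mm high, lying flat. Bystander; origin centre of underside.
- plug: Black plug, 22 x 18 mm block with a 12 mm stub on top, 42 mm high. Bystander; origin centre of underside.
- tweezers: Steel tweezers, 118 mm long, 5 mm high, lying flat. Bystander; origin near the middle.
- solvent: Clear bottle with white cap, 52 mm across, 120 mm tall. Bystander; origin centre of underside.
- dish: Steel dish, 76 mm across, 22 mm high. Bystander; origin centre of underside.

How it is judged:
On the way, in this order (a step that is already met when the one before it is completed fails the run):
1. the shell sits squarely home in the nest (x of shell in the frame of nest between -0.003 and 0.003 m and y of shell in the frame of nest between -0.003 and 0.003 m and z of shell in the frame of nest between -0.0025 and 0.0025 m and angle between the z axis of shell and the z axis of nest, either way round below 0.06 rad and angle between the x axis of shell and the x axis of nest, either way round below 0.09 rad), for 0.2 s.
2. the spacer frame sits squarely on the shell in the nest (all of step 1 and x of frame in the frame of nest between -0.003 and 0.003 m and y of frame in the frame of nest between -0.003 and 0.003 m and z of frame in the frame of nest between 0.0155 and 0.0205 m and angle between the z axis of frame and the z axis of nest, either way round below 0.06 rad and angle between the x axis of frame and the x axis of nest, either way round below 0.09 rad), for 0.2 s.
3. the speaker plate sits squarely on the frame in the nest (all of step 2 and x of plate in the frame of nest between -0.003 and 0.003 m and y of plate in the frame of nest between -0.003 and 0.003 m and z of plate in the frame of nest between 0.0245 and 0.0295 m and angle between the z axis of plate and the z axis of nest, either way round below 0.06 rad and angle between the x axis of plate and the x axis of nest, either way round below 0.09 rad), for 0.2 s.
At the end, for the whole second after the job is handed in: Shell on the pocket floor, frame on the shell, plate on the frame, right side up and at rest: each within 3 mm of the pocket's centre in x and y, within 2.5 mm of its seated height (0, 18, 27 mm), within 3.4 degrees of flat on the pocket floor and 5 degrees of square (all of step 3 and linear speed of each of shell, frame, plate below 0.02 m/s); the robot touches nothing.
It fails at once if the shell is dropped into the nest (falling free faster than 0.45 m/s, about 10 mm of fall) (distance between shell and nest below 0.12 m and contact force between shell and the fingers below 0.05 N and linear speed of shell above 0.45 m/s).
It fails at once if the frame is dropped into the nest (falling free faster than 0.45 m/s, about 10 mm of fall) (distance between frame and nest below 0.12 m and contact force between frame and the fingers below 0.05 N and linear speed of frame above 0.45 m/s).
It fails at once if the plate is dropped into the nest (falling free faster than 0.45 m/s, about 10 mm of fall) (distance between plate and nest below 0.12 m and contact force between plate and the fingers below 0.05 N and linear speed of plate above 0.45 m/s).
It fails at once if another thing on the bench is shifted by more than 30 mm (distance of any of driver, cell, tape, plug, tweezers, solvent, dish from where it was at the start of the episode above 0.03 m).
It also fails if it takes over 70 s, if anything falls off the work surface, if the arm or the gripper's body presses on something with over 40 N, if the wrist force passes 120 N, or if a joint passes its speed limit or range.

## Working session

There is one attempt and no reset: what is moved stays moved. The work goes in short steps, Python scripts to look and compute and a shell command to move; the robot and the scene stay as the last step left them, time stands still between calls to the robot, and variables do not carry over. Pictures are saved under pics/ and viewed, at most 10 in all, crops included, and the job is handed in when it is done.

```bash
mkdir -p pics; ls
cat > h.py <<'E'
import numpy as np, cv2
from bench import ctrl
def cam(n):
    c=ctrl.camera(n); return c
def pts(c,pose=None):
    """world point per pixel from range image"""
    P=c["pose"] if pose is None else pose
    h,w=c["range_z"].shape
    u,v=np.meshgrid(np.arange(w),np.arange(h))
    n=cv2.undistortPoints(np.stack([u,v],-1).reshape(-1,1,2).astype(float),c["K"],c["distortion"]).reshape(h,w,2)
    z=c["range_z"][...,None]
    p=np.concatenate([n*z,z],-1)
    return p@P[:3,:3].T+P[:3,3]
E
python3 - <<'E'
from h import *
for n in("scene","top"):
    c=cam(n); cv2.imwrite(f"pics/{n}.png",c["color"][...,::-1]); np.savez(f"{n}.npz",**c)
    print(n,c["pose"].round(3).tolist(),c["K"][0,0])
o=ctrl.get_obs();print({k:np.round(v,3).tolist() for k,v in o.items()})
E
```

```text
pics
scene [[-0.073, 0.553, -0.83, 1.577], [0.997, 0.059, -0.049, 0.07], [0.022, -0.831, -0.556, 0.783], [0.0, 0.0, 0.0, 1.0]] 521.6168238242834
top [[0.024, -0.984, 0.179, 0.272], [-1.0, -0.023, 0.01, 0.002], [-0.006, -0.179, -0.984, 1.603], [0.0, 0.0, 0.0, 1.0]] 622.6069160474365
{'time_s': 0.1, 'q': [-1.316, 0.181, 1.608, 0.0, 1.354, -0.206], 'dq': [0.001, -0.003, -0.002, -0.001, 0.001, 0.001], 'joint_efforts': [-0.0, -44.588, -35.224, -0.0, 0.004, 0.0], 'eef_pos': [0.256, -0.515, 0.238], 'eef_rot': [-0.001, 0.974, 0.228, -0.0], 'wrist_force': [0.317, 0.433, -0.143], 'torque': [0.03, -0.056, -0.017], 'grasp_force': 0.0, 'opening': 0.995}
```

View pics/top.png

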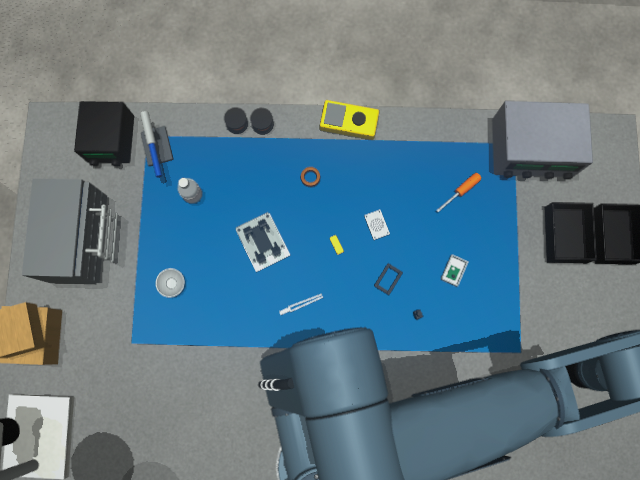

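View pics/scene.png

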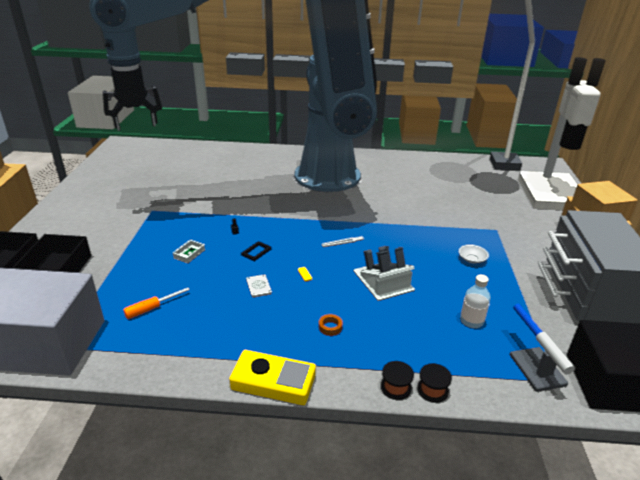

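The top view shows the shell at (455,270), frame (388,279), plate (376,224) and nest (263,241). The scene view shows the nest at (385,275), with its slope facing the robot.

```bash
cat > m1.py <<'E'
from h import *
c=dict(np.load("top.npz")); W=pts(c)
img=c["color"]; hsv=cv2.cvtColor(img,cv2.COLOR_RGB2HSV)
mat=(hsv[...,0]>95)&(hsv[...,0]<125)&(hsv[...,1]>150)
print("mat z",np.median(W[...,2][mat]))
def part(name,u,v,r,h):
    m=np.zeros(mat.shape,np.uint8); m[v-r:v+r,u-r:u+r]=~mat[v-r:v+r,u-r:u+r]
    n,l,s,ce=cv2.connectedComponentsWithStats(m); k=1+np.argmax(s[1:,4])
    p=np.argwhere(l==k)[:,::-1].astype(float)
    un=cv2.undistortPoints(p.reshape(-1,1,2),c["K"],c["distortion"]).reshape(-1,2)
    R=c["pose"]; d=np.c_[un,np.ones(len(un))]@R[:3,:3].T; t=(h-R[2,3])/d[:,2]
    q=(R[:3,3]+d*t[:,None])[:,:2]
    rc=cv2.minAreaRect((q*1000).astype(np.float32)); print(name,np.round(rc[0],1),np.round(rc[1],1),round(rc[2],1),"zmed",np.median(W[...,2][l==k]).round(4))
part("shell",455,270,25,.02); part("frame",388,279,25,.012); part("plate",376,224,22,.011)
# nest: plate points
m=np.zeros(mat.shape,bool); m[205:280,230:297]=True; m&=~mat&(W[...,2]>.015)
bright=m&(hsv[...,2]>150)&(hsv[...,1]<40)
P=W[bright]; 
for _ in range(6):
    cc=P.mean(0); n=np.linalg.svd(P-cc,full_matrices=False)[2][2]; n*=np.sign(n[2]); d=(P-cc)@n; P=P[abs(d)<.004]
print("nest plate n",n.round(3),"tilt",np.degrees(np.arccos(n[2])),"c",cc.round(4),len(P))
x=np.array([-n[0],-n[1],0]);x/=np.linalg.norm(x);x=x-n*(x@n);x/=np.linalg.norm(x);y=np.cross(n,x)
q=np.c_[(P-cc)@x,(P-cc)@y]; rc=cv2.minAreaRect((q*1000).astype(np.float32)); print(rc, "yaw",np.degrees(np.arctan2(x[1],x[0])))
o=cc+x*rc[0][0]/1e3+y*rc[0][1]/1e3+n*.010; print("nest origin",o.round(4))
E
python3 m1.py
```

```text
mat z 0.0027298587899480253
shell [ 498.4 -326.4] [49.9 75. ] 66.6 zmed 0.008
frame [ 473.1 -156.7] [45.4 69.6] 59.0 zmed 0.0107
plate [ 616.2 -125.9] [72.3 47. ] 21.8 zmed 0.0111
nest plate n [0.943 0.326 0.067] tilt 86.14881545963064 c [0.5694 0.1691 0.0449] 60
((0.8445205688476562, -1.5602302551269531), (30.36605453491211, 100.2632827758789), 16.95732879638672) yaw -160.93593920280819
nest origin [0.5783 0.1738 0.0464]
```

```bash
cat >> h.py <<'E'
from scipy.spatial.transform import Rotation as Ro
def tool():
    o=ctrl.get_obs(); w,x,y,z=o["eef_rot"]; R=Ro.from_quat([x,y,z,w]).as_matrix()
    return o,np.array(o["eef_pos"]),R
def to(p,yaw=None):
    """shares to reach world p with tool x at yaw (deg, mod 180)"""
    o,e,R=tool(); s=R.T@(np.array(p)-e)/.2
    cur=np.degrees(np.arctan2(R[1,0],R[0,0])); tw=0
    if yaw is not None: tw=-((yaw-cur+90)%180-90)
    print("shift",s.round(3),"twist",round(np.radians(tw)/1.5,3),"deg",round(tw,1),"yaw",round(cur,2),"q6",round(o["q"][5],2),"t",round(o["time_s"],2))
def wrist():
    o,e,R=tool(); c=ctrl.camera("wrist"); T=np.eye(4);T[:3,:3]=R;T[:3,3]=e
    c["pose"]=T@c["T_tool_cam"]; return c
E
python3 -c "
from h import *
c=wrist();print(c['T_tool_cam'].round(3).tolist(),c['K'][0,0])
to([.498,-.326,.2],-23.4)"
```

```text
[[-0.002, -0.963, -0.271, 0.07], [1.0, -0.001, -0.001, -0.0], [0.0, -0.271, 0.963, -0.135], [0.0, 0.0, 0.0, 1.0]] 335.94694670783304
shift [ 1.505 -0.306  0.194] twist 0.579 deg 49.8 yaw 26.4 q6 -0.21 t 0.15
```

```bash
python3 -m handwheel '[[[0.3,-0.06,0.04,0.1],[0.6,-0.12,0.08,0.2],[0.8,-0.2,0.1,0.3],[1,-0.25,0.14,0.4],[1,-0.306,0.194,0.5],[1,-0.306,0.194,0.579]]]' 85 | tail -3
python3 -c "
from h import *
to([.498,-.326,.2],-23.4)"
```

```text
wrist_force: [0.7, -0.0, -0.2]
opening: 0.996
grasp_force: 0.0
shift [ 0.329 -0.379 -0.005] twist -0.001 deg -0.1 yaw -23.5 q6 1.03 t 0.9
```

```bash
python3 -m handwheel '[[[0.15,-0.2,0,0],[0.329,-0.379,0.05,0],[0.329,-0.379,0.05,0],[0.329,-0.379,0.05,0]]]' | tail -3
cat > look.py <<'E'
import sys
from h import *
c=wrist(); np.savez("w_"+sys.argv[1]+".npz",**c); W=pts(c)
cv2.imwrite("pics/w_"+sys.argv[1]+".png",c["color"][...,::-1])
hsv=cv2.cvtColor(c["color"],cv2.COLOR_RGB2HSV); mat=(hsv[...,0]>95)&(hsv[...,0]<125)&(hsv[...,1]>120)
print("mat z",np.median(W[...,2][mat]).round(4))
if len(sys.argv)>2:
    x,y,h=map(float,sys.argv[2:5])
    m=((W[...,2]>.0065)&(W[...,2]<.03)&(np.hypot(W[...,0]-x,W[...,1]-y)<.055)).astype(np.uint8)
    n,l,s,ce=cv2.connectedComponentsWithStats(m); k=1+np.argmax(s[1:,4]); 
    top=(l==k)&(abs(W[...,2]-h)<.003); q=W[top][:,:2]
    rc=cv2.minAreaRect((q*1000).astype(np.float32)); (a,b),A=rc[1],rc[2]
    yaw=A if a>b else A+90
    print("c",np.round(rc[0],2),"size",np.round(rc[1],1),"long yaw",round((yaw+90)%180-90,2),"top z",np.median(W[...,2][top]).round(4))
E
python3 look.py shell .498 -.326 .021
```

```text
wrist_force: [-0.1, -1.5, 0.5]
opening: 0.996
grasp_force: 0.0
mat z 0.0033
c [ 498.07 -327.09] size [46.  69.8] long yaw -23.48 top z 0.021
```

View pics/w_shell.png

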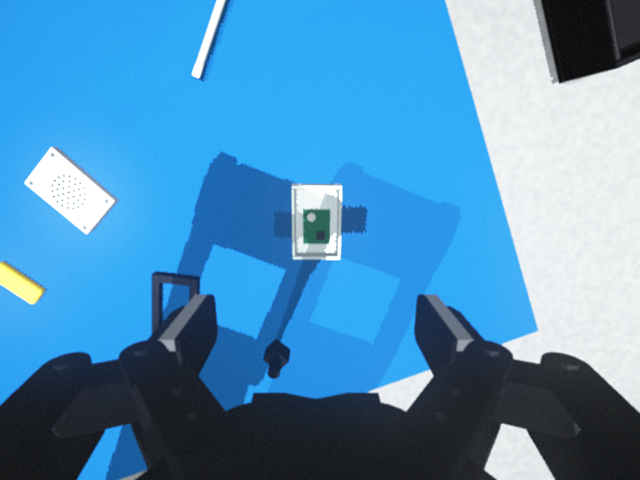

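The wrist view shows the shell hollow side up at (317,222), with the plug at (277,358) clear of the fingers. The measured outline is 69.8 x 46 mm, which matches the stated size.

```bash
python3 -c "
from h import *
to([.4981,-.3271,.011],-23.48)"
```

```text
shift [ 0.002 -0.005  0.896] twist 0.001 deg 0.1 yaw -23.37 q6 1.2 t 1.45
```

```bash
python3 -m handwheel '[[[0,-0.005,0.25,0],[0,-0.005,0.5,0],[0,-0.005,0.75,0],[0.002,-0.005,0.896,0],[0.002,-0.005,0.896,0]]]' | tail -3
python3 -m handwheel '[[[0,0,0,0],[0,0,0,0],[0,0,0,0],[0,0,0,0],[0,0,0,0],[0,0,0,0]]]' 40
python3 -m handwheel '[[[0,0,-0.3,0],[0,0,-0.6,0],[0,0,-0.8,0],[0,0,-0.8,0]]]'
python3 -c "
from h import *
to([.5,.16,.2],25)"
```

```text
wrist_force: [-0.2, 0.1, 0.3]
opening: 0.997
grasp_force: 0.0
time_s: 2.82
eef_pos: [0.5001, -0.3284, 0.0137]
eef_rot: [0.001, 0.979, -0.202, 0.002]
wrist_force: [-1.4, -0.4, 7.1]
opening: 0.52
grasp_force: 62.9
time_s: 3.32
eef_pos: [0.501, -0.329, 0.1767]
eef_rot: [0.003, 0.979, -0.202, 0.004]
wrist_force: [0.2, -0.6, -0.4]
opening: 0.521
grasp_force: 62.2
shift [-0.972 -2.242 -0.133] twist -0.562 deg -48.3 yaw -23.34 q6 1.2 t 3.33
```

```bash
python3 -m handwheel '[[[-0.12,-0.27,-0.1,0],[-0.24,-0.54,-0.2,0],[-0.36,-0.8,-0.3,0],[-0.45,-1,-0.4,0]]]' |grep wrist
python3 -m handwheel '[[[-0.12,-0.27,0,0],[-0.24,-0.54,0,-0.1],[-0.36,-0.8,0,-0.2],[-0.45,-1,0,-0.3]]]' |grep wrist
python3 -c "
from h import *
to([.48,.13,.26],25)"
```

```text
wrist_force: [1.0, -0.2, -0.4]
wrist_force: [0.5, 0.1, -0.8]
shift [-0.051 -0.083 -0.049] twist -0.259 deg -22.2 yaw 2.78 q6 1.51 t 4.33
```

```bash
python3 -m handwheel '[[[-0.05,-0.08,-0.05,-0.12],[-0.05,-0.08,-0.05,-0.26],[-0.05,-0.08,-0.05,-0.26],[-0.05,-0.08,-0.05,-0.26]]]' |grep wrist
python3 look.py nest
cat > nest.py <<'E'
from h import *
import sys
c=dict(np.load(sys.argv[1])); W=pts(c)
hsv=cv2.cvtColor(c["color"],cv2.COLOR_RGB2HSV)
m=(W[...,2]>.01)&(W[...,2]<.12)&(np.hypot(W[...,0]-.575,W[...,1]-.17)<.085)
P=W[m]; rng=np.random.default_rng(0); best=0
for _ in range(3000):
    a=P[rng.choice(len(P),3,False)]; n=np.cross(a[1]-a[0],a[2]-a[0]); L=np.linalg.norm(n)
    if L<1e-6: continue
    n/=L; n*=np.sign(n[2]); 
    if abs(n[2]-.866)>.06: continue
    k=(abs((P-a[0])@n)<.0015).sum()
    if k>best: best,bn,ba=k,n,a[0]
d=(P-ba)@bn; I=P[abs(d)<.002]; cc=I.mean(0); n=np.linalg.svd(I-cc,full_matrices=False)[2][2]; n*=np.sign(n[2])
print("plane",n.round(4),np.degrees(np.arccos(n[2])).round(2),cc.round(4),best,len(P))
x=np.array([-n[0],-n[1],0]);x/=np.linalg.norm(x);x-=n*(x@n);x/=np.linalg.norm(x);y=np.cross(n,x)
L=np.c_[(P-cc)@x,(P-cc)@y,(P-cc)@n]*1e3
print("yaw",np.degrees(np.arctan2(x[1],x[0])).round(2),"hist z",np.histogram(L[:,2],np.arange(-20,50,2)))
f=abs(L[:,2])<2; rc=cv2.minAreaRect(L[f][:,:2].astype(np.float32)); print("rect",rc)
np.savez("nestL.npz",L=L,cc=cc,x=x,y=y,n=n)
E
python3 nest.py w_nest.npz
```

```text
wrist_force: [0.2, 0.2, -1.5]
mat z 0.0033
plane [-0.4397 -0.2333  0.8674] 29.85 [0.5734 0.1764 0.0493] 4870 10971
yaw 27.95 hist z (array([   1,    1,    3,    2,    3,    3,   58,  105,  132, 2651, 2490,
        213,   85,  105, 1295, 1262,   94,   80,   89,   76,   89,   92,
         94,   91,   96,   96,   98,  103,   95,  111,  153,  199,  298,
        528]), array([-20, -18, -16, -14, -12, -10,  -8,  -6,  -4,  -2,   0,   2,   4,
         6,   8,  10,  12,  14,  16,  18,  20,  22,  24,  26,  28,  30,
        32,  34,  36,  38,  40,  42,  44,  46,  48]))
rect ((-19.0731201171875, -0.15195846557617188), (96.08406066894531, 125.45814514160156), 89.77413940429688)
```

View pics/w_nest.png

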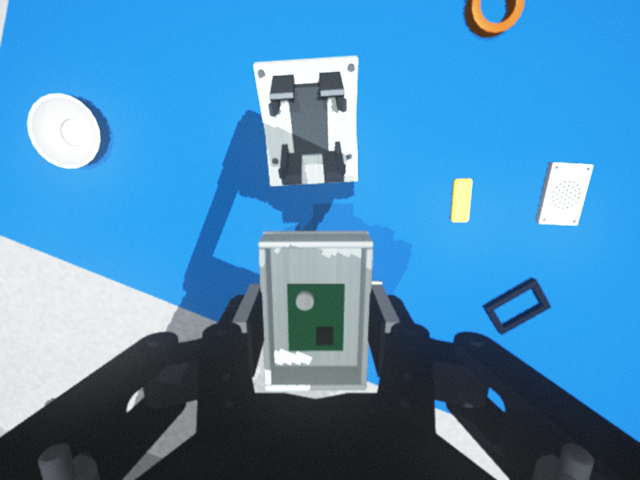

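The view shows the nest plate at (307,120), with dark corner guides at about (283,88), (330,85), (290,163) and (333,160). The shell is held level between the fingers.

```bash
cat > n2.py <<'E'
from h import *
import sys
d=np.load("nestL.npz");L=d["L"];cc,x,y,n=(d[k] for k in("cc","x","y","n"))
f=(abs(L[:,2])<2)&(L[:,0]>-65)&(abs(L[:,1])<58)
# plate outline: use 1-mm bins with enough points
def ext(v,k=8):
    h,e=np.histogram(v,np.arange(-75,75,1)); i=np.where(h>=k)[0]; return e[i[0]],e[i[-1]+1]
print("plate x",ext(L[f][:,0]),"y",ext(L[f][:,1]))
g=(L[:,2]>45.5)&(L[:,2]<50)&(L[:,0]>-60)&(abs(L[:,1])<50)
print("guide z",np.percentile(L[g][:,2],[5,50,95]).round(1),"x",ext(L[g][:,0],3),"y",ext(L[g][:,1],3))
print("gx hist",[(int(e),int(h)) for h,e in zip(*np.histogram(L[g][:,0],np.arange(-60,61,3)))])
print("gy hist",[(int(e),int(h)) for h,e in zip(*np.histogram(L[g][:,1],np.arange(-45,46,3)))])
p=(abs(L[:,2]-10)<1.5)&(abs(L[:,0])<50)&(abs(L[:,1])<40)
print("pad x",ext(L[p][:,0]),"y",ext(L[p][:,1]),"med",np.median(L[p][:,2]))
E
python3 n2.py
```

```text
plate x (np.int64(-61), np.int64(44)) y (np.int64(-46), np.int64(47))
guide z [45.7 46.9 48.3] x (np.int64(-54), np.int64(36)) y (np.int64(-32), np.int64(33))
gx hist [(-60, 0), (-57, 0), (-54, 48), (-51, 115), (-48, 9), (-45, 23), (-42, 25), (-39, 27), (-36, 14), (-33, 0), (-30, 0), (-27, 0), (-24, 0), (-21, 0), (-18, 0), (-15, 0), (-12, 0), (-9, 0), (-6, 0), (-3, 0), (0, 0), (3, 0), (6, 0), (9, 0), (12, 0), (15, 18), (18, 39), (21, 41), (24, 47), (27, 13), (30, 143), (33, 140), (36, 0), (39, 0), (42, 0), (45, 0), (48, 0), (51, 0), (54, 0), (57, 0)]
gy hist [(-45, 0), (-42, 0), (-39, 0), (-36, 0), (-33, 31), (-30, 122), (-27, 41), (-24, 38), (-21, 31), (-18, 33), (-15, 32), (-12, 20), (-9, 0), (-6, 0), (-3, 0), (0, 0), (3, 0), (6, 0), (9, 3), (12, 35), (15, 35), (18, 38), (21, 37), (24, 33), (27, 90), (30, 82), (33, 1), (36, 0), (39, 0), (42, 0)]
pad x (np.int64(-47), np.int64(34)) y (np.int64(-18), np.int64(26)) med 9.998278537083621
```

```bash
cat > held.py <<'E'
from h import *
import sys
def held(c):
    T=np.linalg.inv(c["T_tool_cam"]); P=pts(c,c["T_tool_cam"])*1e3
    h,w=P.shape[:2]; m=(abs(P[...,1])<24)&(abs(P[...,0])<60)&(P[...,2]>-25)&(P[...,2]<30)&(c["range_z"]>0)
    m[:, :]&=True
    return P,m
if __name__=="__main__":
    c=dict(np.load(sys.argv[1])) if len(sys.argv)>1 else wrist()
    P,m=held(c); Q=P[m]
    # side bands: long rims (x within 40, |y| 18.5..22.5), fit plane z=a+bx+cy to upper envelope
    b=(abs(Q[:,1])>15.5)&(abs(Q[:,1])<22.5)
    r=Q[b]
    X=[]; 
    for x0 in np.arange(-40,60,5):
        s=r[(r[:,0]>=x0)&(r[:,0]<x0+5)]
        if len(s)>20: X.append((x0+2.5,np.percentile(s[:,2],10).round(1),len(s)))
    print([(float(a),float(z),n) for a,z,n in X])
    u=np.abs(Q[:,1])<12
    print("x ext all",np.percentile(Q[:,0],[.2,99.8]).round(1),"y ext",np.percentile(Q[:,1],[.2,99.8]).round(1))
E
python3 held.py w_nest.npz
python3 - <<'E'
from h import *
d=np.load("nestL.npz");cc,x,y,n=(d[k] for k in("cc","x","y","n"))
o=cc-.0088*x+.0004*y+.010*n; print("origin",o.round(4),x.round(3),y.round(3),n.round(3))
np.savez("nest.npz",o=o,yaw=27.95); to(o)
E
```

```text
[(-37.5, -7.5, 31), (-32.5, -7.5, 716), (-27.5, -7.7, 366), (-22.5, -7.6, 367), (-17.5, -7.8, 386), (-12.5, -7.7, 378), (-7.5, -17.2, 481), (-2.5, -16.3, 493), (2.5, -16.8, 507), (7.5, -17.6, 526), (12.5, -11.9, 508), (17.5, -7.6, 471), (22.5, -7.5, 467), (27.5, -7.7, 302), (32.5, -7.6, 617)]
x ext all [-35.5  34. ] y ext [-23.4  23.4]
origin [0.5621 0.1708 0.0536] [0.766 0.407 0.498] [-0.469  0.883  0.   ] [-0.44  -0.233  0.867]
shift [ 0.46  -0.032  1.035] twist 0.0 deg 0 yaw 24.58 q6 1.16 t 4.88
```

```bash
python3 -c "
from h import *
to([.42,.22,.06],27.95)
to([.42,.22,.0137],27.95)"
```

```text
shift [-0.084 -0.551  1.004] twist -0.039 deg -3.4 yaw 24.58 q6 1.16 t 4.88
shift [-0.084 -0.551  1.235] twist -0.039 deg -3.4 yaw 24.58 q6 1.16 t 4.88
```

```bash
python3 -m handwheel '[[[-0.04,-0.27,0.05,-0.039],[-0.084,-0.55,0.3,-0.039],[-0.084,-0.55,0.6,-0.039],[-0.084,-0.55,0.9,-0.039],[-0.084,-0.55,1,-0.039],[-0.084,-0.55,1,-0.039]]]' |grep -E "eef_pos|wrist"
python3 -m handwheel '[[[0,0,0.1,0],[0,0,0.18,0],[0,0,0.215,0],[0,0,0.23,0],[0,0,0.235,0],[0,0,0.235,0]]]' |grep -E "eef_pos|wrist"
```

```text
eef_pos: [0.4183, 0.2192, 0.0592]
wrist_force: [-0.8, 0.7, -0.1]
eef_pos: [0.4205, 0.2201, 0.0147]
wrist_force: [0.7, -0.3, -0.9]
```

```bash
python3 -m handwheel '[[[0,0,0.005,0],[0,0,0.005,0],[0,0,0.005,0],[-0.022,0,0.005,0],[-0.043,0,0.005,0],[-0.043,0,0.005,0]]]' 60 |grep -E "eef_pos|wrist|opening"
python3 -m handwheel '[[[0,0,0,0],[0,0,0,0],[0,0,0,0],[0,0,0,0]]]' 40|grep -E "eef_pos|wrist|opening|grasp"
python3 -m handwheel '[[[0,0,-0.2,0],[0,0,-0.4,0],[0,0,-0.6,0],[0,0,-0.6,0]]]' |grep -E "eef_pos|wrist|opening|grasp"
cat > tgt.py <<'E'
from h import *
import sys
d=np.load("nest.npz"); o=d["o"]; a=np.radians(float(d["yaw"]))
R=np.array([[np.cos(a)*.866,-np.sin(a),-np.cos(a)*.5],[np.sin(a)*.866,np.cos(a),-np.sin(a)*.5],[.5,0,.866]])
for s in sys.argv[1:]:
    p=np.array(list(map(float,s.split(","))))/1e3; print(s,end=" "); to(o+R@p,float(d["yaw"]))
_,e,_=tool(); print("TCP in nest mm",(R.T@(e-o)*1e3).round(1))
E
python3 held.py; python3 tgt.py 20,0,75 6,0,48.4
```

```text
eef_pos: [0.4121, 0.2157, 0.0132]
wrist_force: [-0.5, -0.1, 0.9]
opening: 0.705
eef_pos: [0.413, 0.216, 0.0137]
wrist_force: [-2.4, -0.8, 6.7]
opening: 0.517
grasp_force: 61.9
eef_pos: [0.4151, 0.2166, 0.1364]
wrist_force: [0.5, 0.5, -1.2]
opening: 0.525
grasp_force: 62.0
[(-27.5, -7.8, 148), (-22.5, -7.4, 731), (-17.5, -7.6, 364), (-12.5, -7.7, 393), (-7.5, -17.9, 494), (-2.5, -18.1, 504), (2.5, -17.6, 531), (7.5, -17.7, 557), (12.5, -15.7, 532), (17.5, -7.6, 456), (22.5, -7.6, 480), (27.5, -7.6, 482), (32.5, -7.5, 494), (37.5, -7.7, 323), (42.5, -7.8, 514)]
x ext all [-27.2  42.9] y ext [-23.4  23.4]
20,0,75 shift [0.447 0.55  0.031] twist 0.002 deg 0.2 yaw 28.12 q6 1.31 t 8.18
6,0,48.4 shift [0.453 0.55  0.181] twist 0.002 deg 0.2 yaw 28.12 q6 1.31 t 8.18
TCP in nest mm [-54.9 109.7 124.9]
```

```bash
python3 -m handwheel '[[[0,0.25,-0.05,0],[0.22,0.45,-0.05,0],[0.447,0.55,-0.03,0],[0.447,0.55,0.03,0],[0.447,0.55,0.03,0],[0.447,0.55,0.03,0]]]' |grep -E "eef_pos|wrist"
python3 tgt.py 17,0,68 6,0,48.4
```

```text
eef_pos: [0.5415, 0.1613, 0.1263]
wrist_force: [-0.6, 0.2, -1.6]
17,0,68 shift [0.017 0.006 0.027] twist 0.002 deg 0.2 yaw 28.16 q6 1.16 t 8.93
6,0,48.4 shift [0.019 0.006 0.139] twist 0.002 deg 0.2 yaw 28.16 q6 1.16 t 8.93
TCP in nest mm [16.8  1.2 74.3]
```

```bash
python3 -m handwheel '[[[0.019,0.006,0.02,0],[0.019,0.006,0.04,0],[0.019,0.006,0.06,0],[0.019,0.006,0.08,0],[0.019,0.006,0.08,0]]]' |grep -E "eef_pos|wrist"
python3 held.py; python3 tgt.py 6,0,48.4
```

```text
eef_pos: [0.547, 0.1616, 0.1135]
wrist_force: [-10.4, -2.9, 17.7]
[(-27.5, -6.2, 179), (-22.5, -5.7, 669), (-17.5, -6.6, 354), (-12.5, -7.2, 367), (-7.5, -17.1, 484), (-2.5, -18.1, 490), (2.5, -17.0, 523), (7.5, -18.3, 519), (12.5, -14.8, 520), (17.5, -9.7, 467), (22.5, -9.9, 468), (27.5, -10.5, 492), (32.5, -10.9, 519), (37.5, -11.7, 291), (42.5, -11.4, 901), (47.5, 23.3, 297)]
x ext all [-27.2  48.6] y ext [-23.6  23.7]
6,0,48.4 shift [-0.006 -0.005  0.075] twist 0.002 deg 0.2 yaw 28.15 q6 1.16 t 9.6
TCP in nest mm [14.6 -1.1 60.8]
```

```bash
python3 -m handwheel '[[[0,0,0.02,0],[0,0,0.04,0],[0,0,0.06,0],[0,0,0.06,0]]]' |grep -E "eef_pos|wrist"
python3 held.py; python3 tgt.py 6,0,48.4
```

```text
eef_pos: [0.5461, 0.1612, 0.1012]
wrist_force: [-13.8, -5.3, 18.8]
[(-27.5, -1.3, 139), (-22.5, -1.5, 584), (-17.5, -4.3, 308), (-12.5, -6.2, 311), (-7.5, -18.6, 421), (-2.5, -17.9, 454), (2.5, -18.7, 467), (7.5, -19.2, 492), (12.5, -16.6, 494), (17.5, -17.5, 468), (22.5, -19.6, 507), (27.5, -21.4, 527), (32.5, -23.7, 267), (37.5, -24.6, 647), (42.5, -16.7, 955), (47.5, 9.9, 448), (52.5, 18.7, 393), (57.5, 26.3, 140)]
x ext all [-27.4  56.7] y ext [-23.7  23.7]
6,0,48.4 shift [-0.002 -0.005  0.014] twist 0.002 deg 0.2 yaw 28.16 q6 1.16 t 10.15
TCP in nest mm [ 7.7 -1.  50.6]
```

```bash
python3 -m handwheel '[[[0,0,0.015,0],[0,0,0.028,0],[0,0,0.028,0]]]' |grep -E "eef_pos|wrist"
python3 -m handwheel '[[[-0.05,0,-0.05,0],[-0.1,0,-0.1,0],[-0.1,0,-0.1,0]]]' |grep -E "eef_pos|wrist"
cat > tilt.py <<'E'
from held import *
c=wrist(); P=pts(c,c["T_tool_cam"])*1e3
H=float(sys.argv[1]) # thickness above pivot line guess
m=(abs(P[...,1])>15)&(abs(P[...,1])<22)&(P[...,2]>-40)&(P[...,2]<20)&(P[...,0]>-40)&(P[...,0]<60)&((P[...,0]<-13)|(P[...,0]>14))
Q=P[m]; rng=np.random.default_rng(1); best=0
for _ in range(2000):
    a=Q[rng.choice(len(Q),2,False)]; dx=a[1,0]-a[0,0]
    if abs(dx)<20: continue
    s=(a[1,2]-a[0,2])/dx; b=a[0,2]-s*a[0,0]
    if not -1<s<.2: continue
    k=(abs(Q[:,2]-s*Q[:,0]-b)<.7).sum()
    if k>best: best,bs,bb=k,s,b
I=abs(Q[:,2]-bs*Q[:,0]-bb)<1.2
s,b=np.polyfit(Q[I][:,0],Q[I][:,2],1); t=np.arctan(-s)
# top face in-plane extents (all y)
A=P[(abs(P[...,2]-s*P[...,0]-b)<1.5)&(abs(P[...,1])<26)&(abs(P[...,0])<60)]
al=A[:,0]*np.cos(t)-A[:,2]*np.sin(t)   # coordinate along part x
lo,hi=np.percentile(al,[.5,99.5]); 
ntop=b*np.cos(t) # signed: top-face coordinate along part 'down' axis
print("tilt",np.degrees(t).round(2),"inliers",I.sum(),len(Q),"part x range rel TCP",lo.round(1),hi.round(1),"centre",((lo+hi)/2).round(1),"top face out by",(-ntop).round(1),"-> underside below TCP by",(H+ntop).round(1))
E
python3 tilt.py 18; python3 tgt.py 0,0,50
```

```text
eef_pos: [0.5464, 0.1613, 0.096]
wrist_force: [-13.7, -5.2, 22.0]
eef_pos: [0.5295, 0.1521, 0.1145]
wrist_force: [1.4, -0.2, -1.3]
tilt 26.63 inliers 1081 4774 part x range rel TCP -24.7 45.7 centre 10.5 top face out by 10.3 -> underside below TCP by 7.7
0,0,50 shift [ 0.062 -0.006  0.086] twist 0.002 deg 0.2 yaw 28.1 q6 1.14 t 10.95
TCP in nest mm [-2.1 -1.2 71.1]
```

```bash
python3 tgt.py -10.5,0,52 -10.5,0,30 -10.5,0,20 -10.5,0,8
```

```text
-10.5,0,52 shift [ 0.011 -0.006  0.104] twist 0.002 deg 0.2 yaw 28.1 q6 1.14 t 10.95
-10.5,0,30 shift [ 0.066 -0.006  0.199] twist 0.002 deg 0.2 yaw 28.1 q6 1.14 t 10.95
-10.5,0,20 shift [ 0.091 -0.006  0.242] twist 0.002 deg 0.2 yaw 28.1 q6 1.14 t 10.95
-10.5,0,8 shift [ 0.121 -0.006  0.294] twist 0.002 deg 0.2 yaw 28.1 q6 1.14 t 10.95
TCP in nest mm [-2.1 -1.2 71.1]
```

```bash
python3 -m handwheel '[[[0.011,-0.006,0.05,0],[0.011,-0.006,0.104,0],[0.011,-0.006,0.104,0],[0.025,-0.006,0.13,0],[0.04,-0.006,0.155,0],[0.053,-0.006,0.177,0],[0.066,-0.006,0.199,0],[0.066,-0.006,0.199,0]]]' |grep -E "eef_pos|wrist"
python3 tgt.py -10.5,0,20 -10.5,0,8; python3 look.py ins >/dev/null
```

```text
eef_pos: [0.5405, 0.1597, 0.0734]
wrist_force: [-0.7, -0.7, -0.8]
-10.5,0,20 shift [0.026 0.001 0.039] twist 0.002 deg 0.2 yaw 28.12 q6 1.16 t 11.95
-10.5,0,8 shift [0.056 0.002 0.091] twist 0.002 deg 0.2 yaw 28.12 q6 1.16 t 11.95
TCP in nest mm [-11.1   0.3  29.4]
```

View pics/w_ins.png

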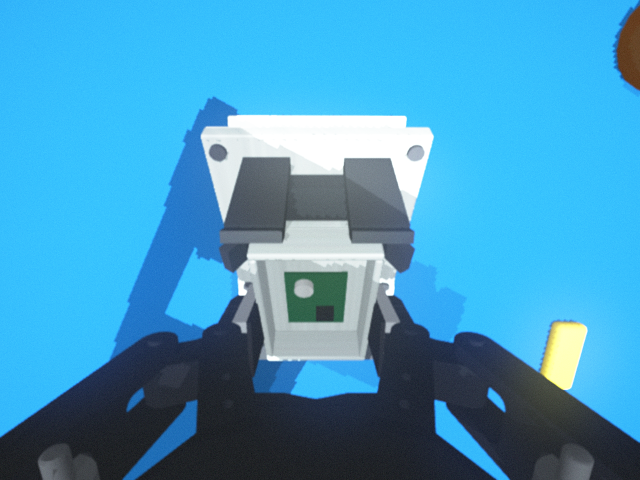

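The shell, back edge at (315,250), is centred between the back guides at (258,235) and (378,235), with no contact force. I'll continue down.

```bash
python3 -m handwheel '[[[0.013,0,0.02,0],[0.026,0,0.039,0],[0.036,0,0.057,0],[0.046,0,0.074,0],[0.046,0,0.074,0]]]' |grep -E "eef_pos|wrist"
python3 tgt.py -10.5,0,7 ; python3 tilt.py 18
```

```text
eef_pos: [0.5486, 0.164, 0.0587]
wrist_force: [0.2, -0.3, -1.7]
-10.5,0,7 shift [0.013 0.002 0.021] twist 0.002 deg 0.2 yaw 28.13 q6 1.16 t 12.62
TCP in nest mm [-10.6   0.3  12. ]
tilt 26.57 inliers 736 5700 part x range rel TCP -28.6 52.9 centre 12.2 top face out by 10.3 -> underside below TCP by 7.7
```

```bash
python3 -m handwheel '[[[0.006,0.001,0.01,0],[0.011,0.001,0.018,0],[0.014,0.001,0.023,0],[0.014,0.001,0.026,0],[0.014,0.001,0.026,0]]]' |grep -E "eef_pos|wrist"
python3 tgt.py -10.5,0,7 ; python3 tilt.py 18
```

```text
eef_pos: [0.5505, 0.1646, 0.0556]
wrist_force: [-13.1, -5.7, 18.5]
-10.5,0,7 shift [ 0.003 -0.     0.006] twist 0.002 deg 0.2 yaw 28.15 q6 1.16 t 13.3
TCP in nest mm [-10.4  -0.1   8.4]
tilt 9.56 inliers 938 5544 part x range rel TCP -31.0 61.3 centre 15.2 top face out by 2.2 -> underside below TCP by 15.8
```

```bash
python3 -m handwheel '[[[0.004,0,0.007,0],[0.008,0,0.014,0],[0.008,0,0.014,0]]]' |grep -E "eef_pos|wrist"
python3 tgt.py -10.5,0,7
```

```text
eef_pos: [0.5506, 0.1647, 0.0545]
wrist_force: [-24.7, -9.4, 37.4]
-10.5,0,7 shift [ 0.002 -0.     0.   ] twist 0.003 deg 0.2 yaw 28.18 q6 1.17 t 13.72
TCP in nest mm [-10.8  -0.    7.3]
```

```bash
python3 -m handwheel '[[[-0.006,0,-0.01,0],[-0.006,0,-0.01,0],[-0.006,0,-0.01,0]]]' |grep -E "eef_pos|wrist"
python3 -m handwheel '[[[0,0,0,0],[0,0,0,0],[0,0,0,0]]]' 58 |grep -E "eef_pos|wrist|opening"
python3 -m handwheel '[[[-0.06,0,-0.104,0],[-0.14,0,-0.25,0],[-0.25,0,-0.45,0],[-0.25,0,-0.6,0],[-0.25,0,-0.6,0]]]' |grep -E "eef_pos|wrist|opening"
cat > seat.py <<'E'
from h import *
import sys
H=float(sys.argv[1]); name=sys.argv[2]
c=wrist(); cv2.imwrite(f"pics/{name}.png",c["color"][...,::-1]); W=pts(c)
d=np.load("nest.npz"); o=d["o"]; a=np.radians(float(d["yaw"]))
R=np.array([[np.cos(a)*.866,-np.sin(a),-np.cos(a)*.5],[np.sin(a)*.866,np.cos(a),-np.sin(a)*.5],[.5,0,.866]])
L=(W-o)@R*1e3
m=(abs(L[...,0])<38)&(abs(L[...,1])<25.5)&(abs(L[...,2]-H)<7)&(c["range_z"]>0)
Q=L[m]; A=np.c_[Q[:,:2],np.ones(len(Q))]; k=abs(Q[:,2]-H)<4
for _ in range(8):
    s=np.linalg.lstsq(A[k],Q[k][:,2],rcond=None)[0]; k=abs(A@s-Q[:,2])<1.2
I=Q[k]; print("plane slope deg x,y",np.degrees(s[:2]).round(2),"height at centre",s[2].round(2),"n",k.sum(),"of",len(Q))
rc=cv2.minAreaRect(I[:,:2].astype(np.float32)); print("rect",np.round(rc[0],1),np.round(rc[1],1),round(rc[2],1),"x",np.percentile(I[:,0],[.3,99.7]).round(1),"y",np.percentile(I[:,1],[.3,99.7]).round(1))
E
python3 seat.py 18 s1
```

```text
eef_pos: [0.5506, 0.1646, 0.0546]
wrist_force: [-11.7, -4.8, 17.3]
eef_pos: [0.5518, 0.1653, 0.053]
wrist_force: [-0.6, 0.4, -0.2]
opening: 0.674
eef_pos: [0.5095, 0.1418, 0.1759]
wrist_force: [-0.5, -0.2, -0.1]
opening: 0.681
plane slope deg x,y [0.1  0.02] height at centre 17.73 n 1012 of 1850
rect [-1.3  0.4] [72.9 50.5] 0.4 x [-37.7  34.8] y [-24.1  25. ]
```

View pics/s1.png

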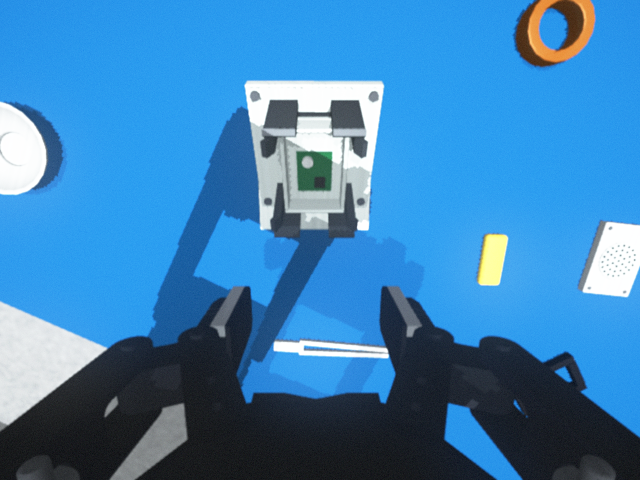

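The shell is seated at (315,170): its rim is 17.7 mm high and flat to 0.1°. Next is the frame.

```bash
python3 -c "
from h import *
to([.465,-.15,.19],-31)"
```

```text
shift [-0.879  1.184 -0.081] twist 0.688 deg 59.1 yaw 28.12 q6 1.13 t 15.15
```

```bash
python3 -m handwheel '[[[-0.18,0.22,-0.08,0.11],[-0.36,0.45,-0.08,0.22],[-0.54,0.67,-0.08,0.34],[-0.72,0.86,-0.08,0.46],[-0.88,1,-0.08,0.58],[-0.88,1,-0.08,0.69],[-0.88,1,-0.08,0.69]]]' |grep -E "eef_pos|wrist"
python3 look.py frame .473 -.157 .012; python3 -c "
from h import *
to([.4731,-.1567,.19],-31)"
```

```text
eef_pos: [0.4459, -0.1177, 0.1876]
wrist_force: [0.3, 0.6, 0.0]
mat z 0.0033
c [ 472.56 -156.71] size [46.  69.2] long yaw -31.25 top z 0.0123
shift [ 0.217  0.099 -0.011] twist -0.0 deg -0.0 yaw -31.0 q6 1.6 t 16.07
```

```bash
python3 -c "
from h import *
to([.4692,-.1546,.0125],-31.25)"
```

```text
shift [0.197 0.1   0.876] twist 0.003 deg 0.2 yaw -31.0 q6 1.6 t 16.07
```

```bash
python3 -m handwheel '[[[0.197,0.1,0.1,0.003],[0.197,0.1,0.35,0.003],[0.197,0.1,0.6,0.003],[0.197,0.1,0.8,0.003],[0.197,0.1,0.86,0.003],[0.197,0.1,0.876,0.003],[0.197,0.1,0.876,0.003]]]' |grep -E "eef_pos|wrist"
python3 -m handwheel '[[[0,0,0,0],[0,0,0,0],[0,0,0,0],[0,0,0,0]]]' 40|grep -E "eef_pos|wrist|opening|grasp"
python3 -m handwheel '[[[0,0,-0.25,0],[0,0,-0.5,0],[0,0,-0.75,0],[0,0,-0.75,0]]]' |grep -E "eef_pos|wrist|opening|grasp"
python3 tilt.py 9; python3 tgt.py 20,0,100
```

```text
eef_pos: [0.4711, -0.1555, 0.0151]
wrist_force: [0.3, -0.4, -0.4]
eef_pos: [0.4713, -0.1558, 0.0161]
wrist_force: [-2.2, 1.4, 8.9]
opening: 0.497
grasp_force: 59.6
eef_pos: [0.4731, -0.157, 0.1697]
wrist_force: [0.2, -0.0, -1.2]
opening: 0.497
grasp_force: 60.8
tilt -0.18 inliers 2414 2719 part x range rel TCP -32.7 37.0 centre 2.2 top face out by -4.0 -> underside below TCP by 13.0
20,0,100 shift [-0.549 -1.49   0.08 ] twist -0.691 deg -59.4 yaw -31.42 q6 1.56 t 18.0
TCP in nest mm [-145.3 -246.3  214.8]
```

```bash
python3 -m handwheel '[[[-0.09,-0.2,0,-0.11],[-0.18,-0.4,0,-0.22],[-0.27,-0.6,0,-0.34],[-0.36,-0.8,0,-0.46],[-0.45,-1,0,-0.58],[-0.5,-1,0,-0.69],[-0.5,-1,0,-0.69]]]' |grep -E "eef_pos|wrist"
python3 tgt.py 24.8,0,73.4 11.2,0,49.9
```

```text
eef_pos: [0.4876, 0.0685, 0.1625]
wrist_force: [-0.7, 0.3, -0.7]
24.8,0,73.4 shift [ 0.493 -0.278  0.164] twist -0.001 deg -0.1 yaw 27.88 q6 0.98 t 18.88
11.2,0,49.9 shift [ 0.493 -0.277  0.3  ] twist -0.001 deg -0.1 yaw 27.88 q6 0.98 t 18.88
TCP in nest mm [-44.1 -55.5 151.3]
```

```bash
python3 -m handwheel '[[[0.2,-0.12,0,0],[0.4,-0.25,0,0],[0.493,-0.278,0.08,0],[0.493,-0.278,0.164,0],[0.493,-0.278,0.19,0],[0.493,-0.278,0.215,0],[0.493,-0.278,0.24,0],[0.493,-0.278,0.26,0],[0.493,-0.278,0.26,0]]]' |grep -E "eef_pos|wrist"
python3 tilt.py 9; python3 tgt.py 11.2,0,49.9
```

```text
eef_pos: [0.5492, 0.1616, 0.1126]
wrist_force: [-7.4, -4.5, 5.3]
tilt 15.14 inliers 2273 3117 part x range rel TCP -33.9 36.5 centre 1.3 top face out by -5.4 -> underside below TCP by 14.4
11.2,0,49.9 shift [ 0.002 -0.01   0.051] twist -0.002 deg -0.1 yaw 27.81 q6 1.17 t 20.05
TCP in nest mm [16.  -2.1 59. ]
```

```bash
python3 -m handwheel '[[[0,0.005,0.02,0],[0,0.005,0.04,0],[0,0.005,0.055,0],[0,0.005,0.055,0],[-0.06,0.01,-0.03,0],[-0.1,0.01,-0.06,0],[-0.1,0.01,-0.06,0]]]' |grep -E "eef_pos|wrist"
python3 tilt.py 9; python3 tgt.py -4,0,64
```

```text
eef_pos: [0.5338, 0.1516, 0.1245]
wrist_force: [1.1, -0.5, -0.6]
tilt 0.06 inliers 2558 3153 part x range rel TCP -32.5 37.8 centre 2.6 top face out by -4.4 -> underside below TCP by 13.4
-4,0,64 shift [-0.007 -0.018  0.085] twist -0.001 deg -0.1 yaw 27.84 q6 1.15 t 20.98
TCP in nest mm [ 5.8 -3.5 78.1]
```

```bash
python3 -m handwheel '[[[0.08,-0.018,0,0],[0.1,-0.018,0.06,0],[0.1,-0.018,0.085,0],[0.1,-0.018,0.11,0],[0.1,-0.018,0.12,0],[0.1,-0.018,0.12,0]]]' |grep -E "eef_pos|wrist"
python3 tilt.py 9;python3 -m handwheel '[[[0,0,-0.03,0],[0,0,-0.06,0],[0,0,-0.06,0]]]' |grep -E "eef_pos|wrist"
python3 tilt.py 9; python3 tgt.py -4,0,64
```

```text
eef_pos: [0.5493, 0.1642, 0.0997]
wrist_force: [-1.6, 0.2, 4.0]
tilt -3.82 inliers 289 2993 part x range rel TCP -8.9 37.2 centre 14.2 top face out by 3.6 -> underside below TCP by 5.4
eef_pos: [0.5497, 0.1645, 0.1128]
wrist_force: [-4.5, -0.4, 3.6]
tilt 16.57 inliers 2202 2932 part x range rel TCP -33.9 36.5 centre 1.3 top face out by -5.9 -> underside below TCP by 14.9
-4,0,64 shift [-0.107  0.001  0.028] twist -0.001 deg -0.1 yaw 27.87 q6 1.17 t 22.2
TCP in nest mm [17.4  0.3 58.1]
```

```bash
python3 -m handwheel '[[[-0.05,0,-0.08,0],[-0.1,0,-0.12,0],[-0.1,0,-0.12,0]]]' |grep -E "eef_pos|wrist|opening|grasp"
cat >> tilt.py <<'E'
yy=A[:,1]; print("y ext",np.percentile(yy,[.5,99.5]).round(1),"al>0 y",np.percentile(A[al>20][:,1],[1,99]).round(1),"al<-15",np.percentile(A[al<-15][:,1],[1,99]).round(1))
cv2.imwrite("pics/tilt.png",c["color"][...,::-1])
E
python3 tilt.py 9; python3 tgt.py 1.6,0,55 1.6,0,48 1.6,0,30
```

```text
eef_pos: [0.5318, 0.1548, 0.1364]
wrist_force: [-0.3, -0.1, -1.4]
opening: 0.476
grasp_force: 89.4
tilt -0.02 inliers 2555 2882 part x range rel TCP -32.4 37.8 centre 2.7 top face out by -4.4 -> underside below TCP by 13.4
y ext [-23.   22.3] al>0 y [-22.9  22.1] al<-15 [-22.7  22.1]
1.6,0,55 shift [0.04 0.   0.17] twist -0.001 deg -0.1 yaw 27.84 q6 1.15 t 22.62
1.6,0,48 shift [0.058 0.    0.2  ] twist -0.001 deg -0.1 yaw 27.84 q6 1.15 t 22.62
1.6,0,30 shift [0.103 0.    0.278] twist -0.001 deg -0.1 yaw 27.84 q6 1.15 t 22.62
TCP in nest mm [11.6  0.1 88.5]
```

View pics/tilt.png

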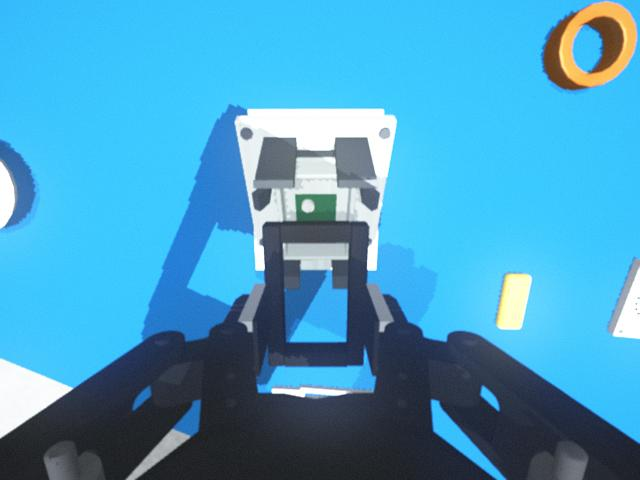

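The view shows the frame level in the fingers at (315,293) and the seated shell at (315,200). The frame springs back to level, so I will press it flat inside the pocket instead.

```bash
python3 -m handwheel '[[[0.02,0.002,0.085,0],[0.04,0.002,0.17,0],[0.04,0.002,0.17,0],[0.049,0.002,0.185,0],[0.058,0.002,0.2,0],[0.058,0.002,0.2,0]]]' |grep -E "eef_pos|wrist"
python3 tgt.py 1.6,-0.3,38 1.6,-0.3,30
```

```text
eef_pos: [0.5424, 0.1601, 0.096]
wrist_force: [0.1, 0.5, -0.4]
1.6,-0.3,38 shift [0.024 0.    0.044] twist -0.001 deg -0.1 yaw 27.87 q6 1.16 t 23.38
1.6,-0.3,30 shift [0.044 0.    0.078] twist -0.001 deg -0.1 yaw 27.87 q6 1.16 t 23.38
TCP in nest mm [ 1.8 -0.3 48. ]
```

```bash
python3 -m handwheel '[[[0.012,0,0.022,0],[0.024,0,0.044,0],[0.024,0,0.044,0]]]' |grep -E "eef_pos|wrist"
python3 -m handwheel '[[[0.01,0,0.017,0],[0.02,0,0.034,0],[0.02,0,0.034,0]]]' |grep -E "eef_pos|wrist|opening|grasp"
python3 tgt.py 1.6,-0.3,30; python3 tilt.py 9
```

```text
eef_pos: [0.5441, 0.1612, 0.087]
wrist_force: [-10.5, -6.0, 9.0]
eef_pos: [0.547, 0.1624, 0.0824]
wrist_force: [-21.7, -10.7, 28.9]
opening: 0.478
grasp_force: 59.8
1.6,-0.3,30 shift [ 0.019 -0.     0.01 ] twist -0.0 deg -0.0 yaw 27.92 q6 1.17 t 24.12
TCP in nest mm [-0.6 -0.3 33.6]
tilt 30.33 inliers 1226 4659 part x range rel TCP -37.1 43.3 centre 3.1 top face out by -6.7 -> underside below TCP by 15.7
y ext [-25.2  24.6] al>0 y [-24.9  24.3] al<-15 [-23.7  22.7]
```

View pics/tilt.png

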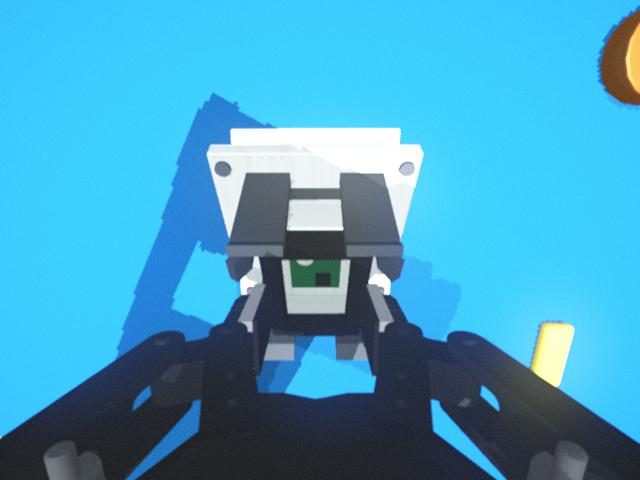

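The frame lies flat on the shell: tilt 30.3°, underside at about 17.9 mm. I'll release it.

```bash
python3 -m handwheel '[[[0,0,0,0],[0,0,0,0],[0,0,0,0]]]' 56 |grep -E "eef_pos|wrist|opening"
python3 -m handwheel '[[[-0.06,0,-0.104,0],[-0.14,0,-0.25,0],[-0.25,0,-0.4,0],[-0.25,0,-0.45,0],[-0.25,0,-0.45,0]]]' |grep -E "eef_pos|wrist|opening"
python3 seat.py 27 s2; python3 -c "
from h import *
to([.6,-.11,.19],21.8)"
```

```text
eef_pos: [0.5502, 0.1643, 0.0802]
wrist_force: [-0.7, 0.0, 0.2]
opening: 0.657
eef_pos: [0.5068, 0.141, 0.1708]
wrist_force: [0.2, 0.2, 0.3]
opening: 0.661
plane slope deg x,y [-0.01 -0.11] height at centre 26.9 n 3086 of 4081
rect [-0.1 -0.1] [75.6 50.5] 0.2 x [-37.6  34. ] y [-24.2  24.8]
shift [-0.172  1.329 -0.101] twist 0.071 deg 6.1 yaw 27.86 q6 1.13 t 25.23
```

```bash
python3 -m handwheel '[[[-0.05,0.3,-0.1,0.03],[-0.1,0.6,-0.1,0.07],[-0.15,0.85,-0.1,0.07],[-0.17,1,-0.1,0.07],[-0.17,1,-0.1,0.07],[-0.17,1,-0.1,0.07]]]' |grep -E "eef_pos|wrist"
python3 look.py plate .616 -.126 .011; python3 -c "
from h import *
to([.6162,-.1259,.0115],21.8)"
```

```text
eef_pos: [0.5686, -0.0511, 0.1888]
wrist_force: [0.2, 0.7, -0.0]
mat z 0.0033
c [ 615.41 -126.03] size [70.4 46.7] long yaw 20.94 top z 0.0114
shift [0.082 0.439 0.887] twist 0.001 deg 0.1 yaw 21.9 q6 0.89 t 26.02
```

```bash
python3 -c "
from h import *
to([.6107,-.1278,.012],20.94)"
```

```text
shift [0.053 0.437 0.885] twist 0.011 deg 1.0 yaw 21.9 q6 0.89 t 26.02
```

```bash
python3 -m handwheel '[[[0.03,0.25,0,0.011],[0.053,0.437,0.15,0.011],[0.053,0.437,0.4,0.011],[0.053,0.437,0.65,0.011],[0.053,0.437,0.82,0.011],[0.053,0.437,0.87,0.011],[0.053,0.437,0.885,0.011],[0.053,0.437,0.885,0.011]]]' |grep -E "eef_pos|wrist"
python3 -m handwheel '[[[0,0,0,0],[0,0,0,0],[0,0,0,0],[0,0,0,0]]]' 40|grep -E "eef_pos|wrist|opening|grasp"
python3 -m handwheel '[[[0,0,-0.25,0],[0,0,-0.5,0],[0,0,-0.75,0],[0,0,-0.75,0]]]' |grep -E "eef_pos|wrist|opening|grasp"
python3 tilt.py 8; python3 tgt.py 2,0,100
```

```text
eef_pos: [0.6128, -0.1292, 0.0149]
wrist_force: [0.3, -0.4, 0.5]
eef_pos: [0.6129, -0.1294, 0.0159]
wrist_force: [-1.7, 1.6, 8.3]
opening: 0.491
grasp_force: 59.7
eef_pos: [0.6151, -0.1305, 0.1702]
wrist_force: [-0.4, 0.3, -0.5]
opening: 0.488
grasp_force: 60.8
tilt -0.32 inliers 2587 2813 part x range rel TCP -30.5 38.7 centre 4.1 top face out by -4.8 -> underside below TCP by 12.8
y ext [-23.  22.] al>0 y [-23.1  21.7] al<-15 [-22.5  22.1]
2,0,100 shift [ 0.057 -1.466  0.122] twist -0.082 deg -7.0 yaw 20.9 q6 0.81 t 28.07
TCP in nest mm [ -26.3 -289.5  146. ]
```

```bash
python3 -m handwheel '[[[0,-0.25,0,-0.04],[0,-0.5,0,-0.08],[0,-0.75,0,-0.082],[0,-1,0,-0.082],[0,-1,0,-0.082],[0,-1,0,-0.082]]]' |grep -E "eef_pos|wrist"
python3 tilt.py 8;python3 tgt.py 0.4,-0.4,66 0.4,-0.4,56 0.4,-0.4,42
```

```text
eef_pos: [0.5397, 0.0576, 0.1624]
wrist_force: [-0.5, 0.1, -1.7]
tilt -0.33 inliers 2601 2803 part x range rel TCP -30.4 38.7 centre 4.1 top face out by -4.8 -> underside below TCP by 12.8
y ext [-22.9  22.1] al>0 y [-22.9  21.8] al<-15 [-22.4  22.3]
0.4,-0.4,66 shift [ 0.201 -0.449  0.258] twist -0.0 deg -0.0 yaw 27.92 q6 0.97 t 28.88
0.4,-0.4,56 shift [ 0.226 -0.449  0.302] twist -0.0 deg -0.0 yaw 27.92 q6 0.97 t 28.88
0.4,-0.4,42 shift [ 0.261 -0.449  0.362] twist -0.0 deg -0.0 yaw 27.92 q6 0.97 t 28.88
TCP in nest mm [ -8.5 -90.2 130.8]
```

```bash
python3 -m handwheel '[[[0.1,-0.2,0,0],[0.2,-0.449,0.03,0],[0.2,-0.449,0.15,0],[0.2,-0.449,0.258,0],[0.2,-0.449,0.258,0],[0.2,-0.449,0.258,0]]]' |grep -E "eef_pos|wrist"
python3 tgt.py 0.4,-0.4,58 0.4,-0.4,50 0.4,-0.4,42
```

```text
eef_pos: [0.5343, 0.155, 0.1122]
wrist_force: [-0.3, 0.5, -1.5]
0.4,-0.4,58 shift [ 0.017 -0.003  0.041] twist -0.001 deg -0.1 yaw 27.86 q6 1.15 t 29.62
0.4,-0.4,50 shift [ 0.037 -0.003  0.076] twist -0.001 deg -0.1 yaw 27.86 q6 1.15 t 29.62
0.4,-0.4,42 shift [ 0.057 -0.003  0.111] twist -0.001 deg -0.1 yaw 27.86 q6 1.15 t 29.62
TCP in nest mm [ 1.6 -1.  66.8]
```

```bash
python3 -m handwheel '[[[0.017,-0.003,0.02,0],[0.017,-0.003,0.041,0],[0.027,-0.003,0.058,0],[0.037,-0.003,0.076,0],[0.037,-0.003,0.076,0]]]' |grep -E "eef_pos|wrist|grasp"
python3 tilt.py 8; python3 tgt.py 0.4,-0.4,42
```

```text
eef_pos: [0.5393, 0.1598, 0.0961]
wrist_force: [-0.9, -0.5, -1.1]
grasp_force: 32.9
tilt 17.16 inliers 2258 4320 part x range rel TCP -32.2 45.6 centre 6.7 top face out by -6.8 -> underside below TCP by 14.8
y ext [-23.2  22.2] al>0 y [-23.5  22.1] al<-15 [-22.2  21.9]
0.4,-0.4,42 shift [0.022 0.007 0.031] twist 0.0 deg 0.0 yaw 27.95 q6 1.16 t 30.3
TCP in nest mm [-0.4  0.9 49.6]
```

```bash
python3 -m handwheel '[[[0.008,0.005,0.012,0],[0.016,0.006,0.023,0],[0.02,0.006,0.031,0],[0.02,0.006,0.031,0]]]' |grep -E "eef_pos|wrist|grasp|opening"
python3 tilt.py 8; python3 tgt.py 0.4,-0.4,42
```

```text
eef_pos: [0.5438, 0.1604, 0.0911]
wrist_force: [-4.8, -2.4, 6.3]
opening: 0.471
grasp_force: 31.3
tilt 30.01 inliers 1595 3938 part x range rel TCP -41.0 43.1 centre 1.0 top face out by -8.1 -> underside below TCP by 16.1
y ext [-23.6  25.4] al>0 y [-23.1  25.6] al<-15 [-23.8  23.2]
0.4,-0.4,42 shift [ 0.002 -0.001  0.005] twist 0.0 deg 0.0 yaw 27.96 q6 1.16 t 30.85
TCP in nest mm [ 0.5 -0.6 43.1]
```

```bash
python3 -m handwheel '[[[0.004,0,0.007,0],[0.004,0,0.007,0]]]' |grep -E "eef_pos|wrist|grasp|opening"
python3 -m handwheel '[[[0,0,0,0],[0,0,0,0],[0,0,0,0]]]' 56 |grep -E "eef_pos|wrist|opening"
python3 -m handwheel '[[[-0.06,0,-0.104,0],[-0.14,0,-0.25,0],[-0.25,0,-0.4,0],[-0.25,0,-0.4,0],[-0.25,0,-0.4,0]]]' |grep -E "eef_pos|wrist|opening"
python3 seat.py 35 s3
```

```text
eef_pos: [0.544, 0.1605, 0.0908]
wrist_force: [-10.7, -4.5, 17.2]
opening: 0.476
grasp_force: 39.5
eef_pos: [0.5446, 0.1611, 0.0888]
wrist_force: [-0.4, -0.3, 0.3]
opening: 0.657
eef_pos: [0.5004, 0.1376, 0.1684]
wrist_force: [0.7, -0.5, 0.1]
opening: 0.655
plane slope deg x,y [-0.09 -0.04] height at centre 35.19 n 6375 of 7376
rect [ 0. -1.] [48.2 76.4] 89.4 x [-33.9  36.2] y [-23.1  22.4]
```

View pics/s3.png

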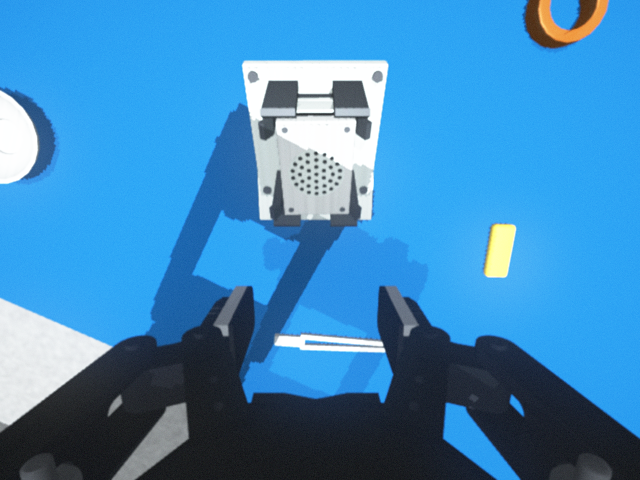

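The plate is seated grille up at (316,170). Its top is at 35.2 mm (35 expected), flat to 0.1° and centred within 1.5 mm. The gripper is clear, so I'm handing in.

```bash
python3 -c "
from bench import ctrl
print(ctrl.hand_in())"
```

```text
the job is handed in; nothing more can be done
None
```

The shell, frame and plate are stacked in the nest, each measured at its seated height and flat to about 0.1°; the gripper is open and clear, and the job was handed in at about 32 s. No verdict was returned.

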